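# Hang the tongs caddy on the bread rail

### The arm

A 7-joint arm with a two-finger parallel gripper is mounted at the origin on the work surface. World frame = base frame: x ahead of the robot, y to its left, z up, the work surface at z = 0. Lengths are in m, angles in rad, forces in N, time in s.
With the tool pointing down it reaches from about 0.425 to 0.925 m from the base axis. Payload 6.8 kg.
Tool frame: the origin (TCP) lies between the finger pads; the fingertips stand 14 mm ahead of it and the grasp point (between the pads) lies 5 mm behind it; z points along the fingers, y is the line along which they close (so a half turn about z gives the same grasp; the last joint's range is limited). The gripper opens to 85 mm and grips with 20 to 120 N. Pads are 22 mm wide; open, the fingers measure 114 mm over their backs; the gripper's body (76 mm by 85 mm) begins 54 mm behind the grasp point. The pads swing forward as they close: fully open they stand 13 mm farther back than shut.
Start: joints at [-1.274, 0.477, 0.022, 1.555, -0.011, 1.109, -0.083], TCP at [0.266, 0.62, 0.245] pointing down, gripper open.
Joint ranges: [-2.96, 2.96], [-0.34, 2.1], [-1.41, 1.46], [0.24, 2.44], [-1.37, 4.51], [0.17, 1.92], [-2.96, 2.96]. Speed limits (rad/s): [2.39, 2.39, 3.14, 3.14, 3.14, 3.14, 3.14].

### API

Orientations are given as a rotation vector (axis times angle).
In Python, from bench import r, eyes, ticket gives the robot as it stands. The module is installed in compiled form; this text tells all that it offers.
- The arm moves only by the tool arm_command, never from a script. Its argument "plan" is text: rows parted by semicolons, each of 4 numbers parted by spaces: the shift along the tool's x, y, z in m, then the turn about the tool's z in degrees. In form: tx ty tz yaw; .... A call has 1 to 20 rows; each row shifts and turns the commanded pose from where the row before left it, along the tool's axes as they then stand; what a row does not reach is not made up. A row lasts 1/8 s, in which the tool goes at most 62.5 mm and 10.7 degrees, less where a joint would pass 70% of its speed; a pose out of reach is approached as far as the arm can. A call is refused whole if a number of a shift passes 0.0625 or a number of a turn 10.7, either way. A call with a gripper value outside its range is refused whole. "hand" is the closure, from -1 (fully open) to 1 (shut), set as the call begins (left out, the last holds). The fingers move at their own pace and stop on an object; "grip_force" is the grip in N (left out, the last holds). Time passes only in rows, so rows that do not move let the fingers close. It gives the time, the measured TCP pose, the force, the opening and the grip force at its end, in the units of the state.
- r.get_obs(): the state, without advancing time (a new reading comes with each control period).
- eyes.grab_frame(name): name is "scene" or "top" or "wrist"; returns (picture, depth): 420x560x3 uint8, red, green, blue; 420x560 float32, m along the optical axis (not along the pixel's ray), 0 where there is no reading.
- eyes.calibration(name): a dict with "fov_y" (degrees; the focal length in pixels is half the picture's height over the tangent of half this angle, whatever the lens; pixels are square), "cx", "cy" (the principal point, pixels), "k1" (the pictures are not rectified: a ray, as slopes to the right and down, at radius r is drawn at 1 + k1 r^2 times it, then the intrinsics apply), "origin" and "attitude" of the camera in the world; the wrist camera has in their place "tool_from_camera" (4x4, takes a point from camera to tool coordinates, whose origin is the TCP and whose axes are the flange's). Camera axes: x right, y up, looking along -z (the intrinsics and any distortion apply to the point x, -y, -z); pixel columns grow to the right and rows downward; lengths in m; the calibration is good to about 2 mm. A picture is of the moment at which its call begins: read the wrist's pose just before it. calibration takes no time and is no camera call.
- ticket.hand_in(): hands the job in; it is judged then, once.
The state is a dict: "clock": time; "joints": joint angles; "qvel": joint speeds; "tau": joint torques, N m; "tcp_pos": TCP position; "orientation": TCP orientation; "contact_force": force on the tool from outside, world axes, zero at the start; "moment": the same for the moment, N m; "grip_width": finger opening in m; "gripper_force": force on a finger pad.
Only numpy, scipy, OpenCV 4.12 (cv2) and the standard library are available. Lean on these libraries where they do the work, as an engineer would, in place of code of your own. Each camera call takes 0.05 s, during which the arm holds its last target. There are 200 camera calls.

### The job

Hang the empty tongs caddy on the blue rail: lift its hook over the lip and lower it into the channel behind, then slide it gently along the channel, feeling for the one notch in the channel floor, until the hook drops and sits fully home with the caddy hanging upright, and let go. Set it down slowly and never knock or press the rail hard (a hard knock is 80 N), and leave the loaf tin, the jar and the brass weight where they stand.

Things in the scene. Friction and masses are not known exactly. Their poses are not given: they have to be found in the camera images.
- caddy_grip (a point): Where to hold the tongs caddy: centre of the red upright tab on top, 12 thick (x) x 36 wide (y) x 50 mm tall. This point is 163 mm above the caddy's underside, 28 mm above the flat metal arm on which the tab stands. Axes are the caddy's: z up, x towards the hook side, y across.
- caddy_box (a point): Centre of the caddy's open aluminium box, 50 (x) x 100 (y) x 85 mm tall, 42.5 mm above its underside; starts upright on the table; caddy_grip lies 12 mm to +x of it. Whole caddy 0.3 to 0.55 kg. A strap 24 mm wide rises from the back (+x) face, an arm goes out to +x (underside 130 mm above the caddy's underside) and a flat tongue turns down at the arm's end.
- caddy_tip (a point): Middle of the lower edge of the hook's downturned tongue; caddy's axes. It lies 28.5 mm to +x and 61 mm below caddy_grip. The tongue is 5 thick (x) x 24 wide (y) and reaches 28 mm below the arm; the gap between strap and tongue, which goes over the lip, is 12 mm.
- rail: Blue steel rail standing fixed on the table, 460 mm long. Origin: at table height under the middle of its front panel; y along the rail, x from the front panel to the channel behind it (away from the robot), z up. Panel 6 mm thick (x -3 to +3), 170 mm high; then the channel (x 3 to 17), then a back wall 6 mm thick, 166 mm high.
- rail_lip (a point): Middle of the panel's top edge, the anti-jump lip, 170 mm up; rail's axes. With the hook fully home its arm rests on this lip, and the tongue's tip is 28 mm below the lip and about 8.5 mm (5 to 12) to +x of this point; the caddy hangs on the robot's side. The rail is stiff and knocks count: landing at 10 mm/s gives some 25 N, at 30 mm/s up to 70 N.
- rail_channel (a point): Middle of the channel (14 mm wide) at its white floor, 12 mm below the lip; rail's axes. Open from y -110 to +110 mm, solid blue end blocks level with the lip beyond. One dark notch, 32 mm long (y), breaks the floor and goes down 22 mm more; its middle is anywhere from y -60 to +60 mm, not measured: see it or feel for it.
- loaf_tin_in (a point): Bystander: dark steel open loaf tin, 100 x 120 x 70 mm tall; this point is the centre of its inner floor. Not to be moved.
- seed_jar: Bystander: amber jar with a white cap, 72 mm across, 110 mm tall; origin under its centre. Not to be moved.
- weight: Bystander: brass weight, 60 mm across, 70 mm tall, behind the rail; origin under its centre. Not to be moved.
There are look-alikes about, which are no part of the job. Of the things like the part that bears caddy_grip, leave any that is purple; of the rest the smaller one is meant.

How it is judged:
On the way, in this order (a step that is already met when the one before it is completed fails the run):
1. the hook has been lifted over the lip: its tongue is above the lip's top and over the channel (x of caddy_tip in the frame of rail between 0.003 and 0.017 m and y of caddy_tip in the frame of rail between -0.11 and 0.11 m and z of caddy_tip in the frame of rail above 0.171 m), for 0.05 s.
2. the tongue has gone down behind the lip (x of caddy_tip in the frame of rail between 0.003 and 0.017 m and y of caddy_tip in the frame of rail between -0.11 and 0.11 m and z of caddy_tip in the frame of rail between 0.12 and 0.166 m), for 0.1 s.
At the end, for the whole second after the job is handed in: The caddy hangs at rest, released, its tongue in the channel behind the lip and down in the notch: tip lower than 145.5 mm above the rail's foot (142 when fully home), upright within 0.15 rad (x of caddy_tip in the frame of rail between 0.003 and 0.017 m and y of caddy_tip in the frame of rail between -0.11 and 0.11 m and z of caddy_tip in the frame of rail between 0.13 and 0.1455 m and angle between caddy_tip's own z axis and vertical below 0.15 rad and linear speed of caddy below 0.02 m/s); the robot touches nothing.
It fails at once if the caddy is pressed against the rail with more than 80 N (contact force between caddy and rail above 80 N).
It fails at once if the robot presses on the rail with more than 80 N (contact force between any of the fingers, the arm and rail above 80 N).
It fails at once if a bystander is moved by more than 20 mm (distance of any of loaf_tin_in, seed_jar, weight from where it was at the start of the episode above 0.02 m).
It also fails if it takes over 70 s, if anything falls off the work surface, if the arm or the gripper's body presses on something with over 40 N, if the wrist force passes 120 N, or if a joint passes its speed limit or range.

## Working session

There is one attempt and no reset: what is moved stays moved. The work goes in short steps, Python scripts to look and compute and a tool call to move; the robot and the scene stay as the last step left them, time stands still between calls to the robot, and variables do not carry over. Pictures are saved under pics/ and viewed, at most 10 in all, crops included, and the job is handed in when it is done.

Besides the shell and the picture viewer there is one more tool, called by a JSON object that holds its "method" and its "body", one argument or row to a line. arm_command: Moves the arm, as the interface text tells. Its arguments: {"type":"object","properties":{"plan":{"type":"string"},"hand":{"type":"number"},"grip_force":{"type":"number"}},"required":["plan"]}

```bash
mkdir -p pics
cat > h.py <<'E'
import numpy as np, cv2
from scipy.spatial.transform import Rotation as R
from bench import r, eyes, ticket
def cam(name,obs=None):
    c=eyes.calibration(name); f=210/np.tan(np.radians(c["fov_y"])/2)
    if name=="wrist":
        T=np.array(c["tool_from_camera"]); o=obs or r.get_obs()
        Rw=R.from_rotvec(o["orientation"]).as_matrix()
        A=Rw@T[:3,:3]; t=Rw@T[:3,3]+np.array(o["tcp_pos"])
    else:
        A=np.array(c["attitude"],float); t=np.array(c["origin"])
        A=A if A.shape==(3,3) else R.from_rotvec(A).as_matrix() if A.size==3 else None
    return dict(f=f,cx=c["cx"],cy=c["cy"],k=c["k1"],A=A,t=t)
def rays(C,uv):
    uv=np.atleast_2d(np.asarray(uv,float)); K=np.array([[C['f'],0,C['cx']],[0,C['f'],C['cy']],[0,0,1]])
    p=cv2.undistortPoints(uv[:,None],K,np.array([C['k'],0,0,0.]))[:,0]
    return np.c_[p[:,0],-p[:,1],-np.ones(len(p))]@C['A'].T
def plane(C,uv,z):
    d=rays(C,uv); return C['t']+d*((z-C['t'][2])/d[:,2])[:,None]
def depthpts(C,uv,dep):
    uv=np.atleast_2d(uv); z=dep[uv[:,1].astype(int),uv[:,0].astype(int)]
    return C['t']+rays(C,uv)*z[:,None]
def grab(name,fn):
    o=r.get_obs(); im,d=eyes.grab_frame(name); cv2.imwrite(f"pics/{fn}.png",im[:,:,::-1]); np.savez(f"pics/{fn}.npz",im=im,d=d,p=o["tcp_pos"],o=o["orientation"]); return im,d,cam(name,o)
E
python3 - <<'E'
from h import *
for n in("scene","top"):
    im,d,C=grab(n,n+"0"); print(n,eyes.calibration(n))
print(eyes.calibration("wrist"),r.get_obs())
E
```

```text
scene {'fov_y': 42.90205818247933, 'cx': 273.54358582235443, 'cy': 206.79077764843757, 'k1': 0.06179716430612572, 'origin': array([1.41042634, 0.29893444, 1.3075567 ]), 'attitude': array([0.44597876, 0.61654347, 1.80479847])}
top {'fov_y': 50.07005931570667, 'cx': 275.01509603857096, 'cy': 203.41440179708647, 'k1': -0.11783051599282442, 'origin': array([0.31363028, 0.00496821, 1.33783597]), 'attitude': array([ 0.13658033, -0.15272677, -1.58564506])}
{'fov_y': 66.87067035326555, 'cx': 282.3432278237845, 'cy': 208.04001023188104, 'k1': 0.015636471841099002, 'tool_from_camera': array([[-4.97203941e-04,  9.50291935e-01,  3.11359907e-01,
         7.95564968e-02],
       [ 9.99999717e-01,  6.48178536e-04, -3.81407599e-04,
        -1.99670634e-04],
       [-5.64265374e-04,  3.11359629e-01, -9.50291988e-01,
        -1.29464356e-01],
       [ 0.00000000e+00,  0.00000000e+00,  0.00000000e+00,
         1.00000000e+00]])} {'clock': 0.1, 'joints': array([-1.27411093,  0.4777426 ,  0.02236873,  1.55638606, -0.01149111,
        1.10928524, -0.08307697]), 'qvel': array([ 0.00030787, -0.00199113, -0.00030842, -0.00376705, -0.00106955,
        0.00155936, -0.00054009]), 'tau': array([ 4.19606149e-03, -5.97762179e+01,  1.61359336e+00, -2.81956083e+01,
        1.27460039e-02,  5.12623665e-03, -3.51389804e-05]), 'tcp_pos': array([0.26564979, 0.61995684, 0.24439241]), 'orientation': array([-6.31427204e-01, -3.07728038e+00,  2.64049475e-03]), 'contact_force': array([-0.12566135, -0.17036416, -0.95273666]), 'moment': array([-0.05700853,  0.02345227,  0.0053116 ]), 'gripper_force': 0.0, 'grip_width': 0.08456484546877892}
```

View pics/scene0.png

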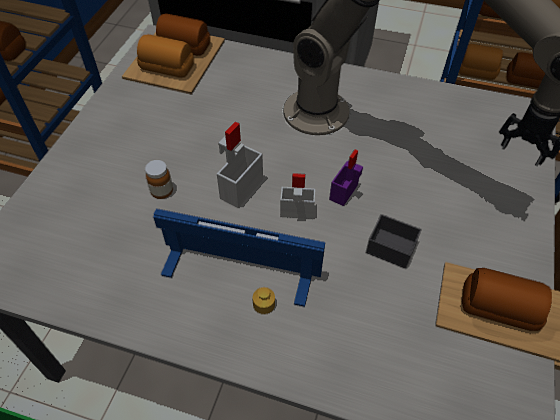

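View pics/top0.png

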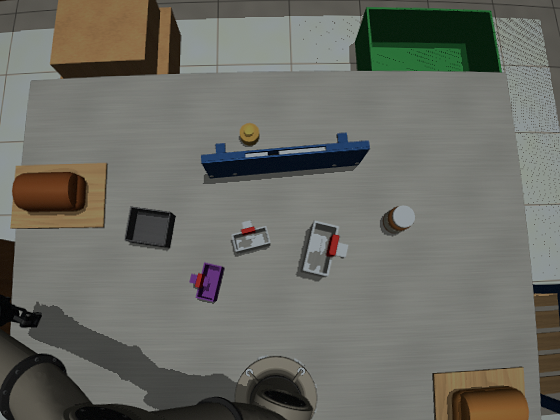

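Candidates for the caddy: small white with a red tab, scene (298,181) / top (248,230). Large white, scene (233,135) / top (333,245). Purple, scene (352,160) / top (200,282). I choose the small white one. There is a dark gap in the white channel floor near top (275,154). I'll check both in a close crop.

Run:
```python
from h import *
a=cv2.imread("pics/top0.png")[130:310,180:380]; b=cv2.imread("pics/scene0.png")[160:290,150:340]
a=cv2.resize(a,(500,450),interpolation=cv2.INTER_CUBIC)
b=cv2.resize(b,(300,205));c=cv2.imread("pics/scene0.png")[165:225,270:330];c=cv2.resize(c,(245,245))
o=np.zeros((450,800,3),np.uint8);o[:,:500]=a;o[:205,500:]=b;o[205:,500:745]=c
cv2.imwrite("pics/crop0.png",o)
def pts(n):
    z=np.load(f"pics/{n}.npz");im,d=z['im'],z['d'];C=cam(n[:-1]);vv,uu=np.mgrid[:420,:560]
    P=depthpts(C,np.c_[uu.ravel(),vv.ravel()],d).reshape(420,560,3);P[d==0]=np.nan
    return im,d,P,cv2.cvtColor(im,cv2.COLOR_RGB2HSV),C,uu,vv
for n in("top0","scene0"):
    im,d,P,H,C,uu,vv=pts(n)
    red=((H[...,0]<8)|(H[...,0]>172))&(H[...,1]>190)&(H[...,2]>90)
    N,L,S,G=cv2.connectedComponentsWithStats(red.astype(np.uint8))
    for i in range(1,N):
        if S[i,4]>25:
            q=P[L==i]; print(n,'red',G[i].round(),S[i],np.nanmedian(q,0).round(4),np.nanmin(q,0).round(3),np.nanmax(q,0).round(3))
    blue=(H[...,0]>100)&(H[...,0]<125)&(H[...,1]>120)&(P[...,0]>.4)&(abs(P[...,1])<.5)
    top=blue&(P[...,2]>.155)&(P[...,2]<.185)
    q=P[top]; print(n,'railtop',top.sum(),cv2.minAreaRect(q[:,:2].astype(np.float32)),q[:,2].mean(),q.min(0),q.max(0))
    rect=cv2.minAreaRect(q[:,:2].astype(np.float32)); 
    c=q[:,:2].mean(0); u,s,vt=np.linalg.svd(q[:,:2]-c,full_matrices=False); ax=vt[0]*np.sign(vt[0][1]); print('axis',ax,np.degrees(np.arctan2(-ax[0],ax[1])))
    ctr=np.array(rect[0]); 
    # white floor profile along rail
    wh=(H[...,1]<60)&(H[...,2]>140)&(P[...,2]>.14)&(P[...,2]<.185)
    e=np.array([ax[1],-ax[0]])
    w=wh&(abs((P[...,:2]-ctr)@e)<.03)&(abs((P[...,:2]-ctr)@ax)<.2)
    y=((P[w][:,:2]-ctr)@ax); print('white hist',w.sum(),np.histogram(y,np.arange(-.13,.135,.01))); print('white z',P[w][:,2].mean(),'xoff',((P[w][:,:2]-ctr)@e).mean())
```

```text
top0 red [248. 230.] [242 227  13   7  45] [0.4596 0.062  0.185 ] [0.452 0.047 0.182] [0.467 0.078 0.191]
top0 red [334. 244.] [329 235  10  20 124] [ 0.4105 -0.1469  0.2597] [ 0.388 -0.159  0.254] [ 0.434 -0.135  0.265]
top0 red [198. 280.] [195 274   7  13  43] [0.3359 0.1903 0.1859] [0.318 0.182 0.181] [0.349 0.199 0.19 ]
top0 railtop 1337 ((0.6741623282432556, -0.03991299867630005), (0.028827093541622162, 0.4568841755390167), 4.409850120544434) 0.16799328629894483 [ 0.64386373 -0.26858994  0.15504721] [0.70171702 0.18822648 0.17693045]
axis [-0.07320286  0.99731707] 4.1979700424787945
white hist 196 (array([ 0,  0,  7, 11,  9, 12, 13,  9, 12,  8, 11, 12, 11, 11,  6,  0,  0,
        0,  9, 12, 12, 10, 12,  9,  0,  0]), array([-1.30000000e-01, -1.20000000e-01, -1.10000000e-01, -1.00000000e-01,
       -9.00000000e-02, -8.00000000e-02, -7.00000000e-02, -6.00000000e-02,
       -5.00000000e-02, -4.00000000e-02, -3.00000000e-02, -2.00000000e-02,
       -1.00000000e-02, -5.55111512e-17,  1.00000000e-02,  2.00000000e-02,
        3.00000000e-02,  4.00000000e-02,  5.00000000e-02,  6.0000000
[... 797 characters left out ...]
white hist 158 (array([ 0,  0,  6,  9, 10,  8,  9,  7,  9,  7,  8,  8, 11,  7,  7,  0,  0,
        0, 10,  8,  9,  8, 11,  6,  0,  0]), array([-1.30000000e-01, -1.20000000e-01, -1.10000000e-01, -1.00000000e-01,
       -9.00000000e-02, -8.00000000e-02, -7.00000000e-02, -6.00000000e-02,
       -5.00000000e-02, -4.00000000e-02, -3.00000000e-02, -2.00000000e-02,
       -1.00000000e-02, -5.55111512e-17,  1.00000000e-02,  2.00000000e-02,
        3.00000000e-02,  4.00000000e-02,  5.00000000e-02,  6.00000000e-02,
        7.00000000e-02,  8.00000000e-02,  9.00000000e-02,  1.00000000e-01,
        1.10000000e-01,  1.20000000e-01,  1.30000000e-01]))
white z 0.15899197906406126 xoff -0.004664603263513136
```

View pics/crop0.png

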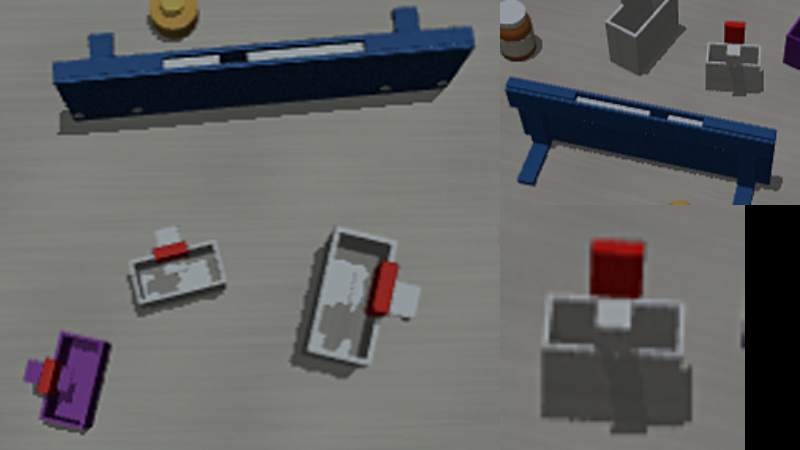

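The crop confirms it: small white caddy at crop (178,265), hook towards the rail. The notch is the dark gap at crop (232,57), rail y about +0.03. Now I approach above the caddy.

{"method": "arm_command", "body": {
  "plan": "-0.033 -0.036 -0.012 0;-0.033 -0.036 -0.012 0;-0.033 -0.036 -0.012 0;-0.033 -0.036 -0.012 0;-0.033 -0.036 -0.012 0;-0.033 -0.036 -0.012 0;-0.033 -0.036 -0.012 0;-0.033 -0.036 0 0;-0.033 -0.036 0 0;-0.033 -0.036 0 0;-0.033 -0.036 0 0;-0.033 -0.036 0 0;0 0 0 10.6;0 0 0 10.6;0 0 0 10.6;0 0 0 10.6;0 0 0 10.6;0 0 0 0;0 0 0 0",
  "hand": -1
}}

```text
clock: 2.48
tcp_pos: [0.4595, 0.0674, 0.3291]
orientation: [-1.934, -2.476, 0.0]
contact_force: [0.6, 0.0, -0.2]
grip_width: 0.0857
gripper_force: 0.0
```

Run:
```python
from h import *
im,d,C=grab("wrist","w1"); o=r.get_obs(); print(o["tcp_pos"],o["orientation"],o["joints"],o["contact_force"])
H=cv2.cvtColor(im,cv2.COLOR_RGB2HSV);vv,uu=np.mgrid[:420,:560]
P=depthpts(C,np.c_[uu.ravel(),vv.ravel()],d).reshape(420,560,3)
red=((H[...,0]<8)|(H[...,0]>172))&(H[...,1]>150)&(H[...,2]>60)
N,L,S,G=cv2.connectedComponentsWithStats(red.astype(np.uint8))
for i in range(1,N):
    if S[i,4]>80:
        q=P[(L==i)];zt=np.nanmax(q[:,2]);t=q[abs(q[:,2]-.188)<.004]; print(G[i].round(),S[i],zt,len(t))
        if len(t)>20: print(cv2.minAreaRect(t[:,:2].astype(np.float32)))
Rw=R.from_rotvec(o["orientation"]).as_matrix();print(Rw.round(3))
b=(P[...,2]>.079)&(P[...,2]<.092)&(abs(P[...,0]-.45)<.09)&(abs(P[...,1]-.062)<.09);print(b.sum(),cv2.minAreaRect(P[b][:,:2].astype(np.float32)))
```

```text
[0.45960349 0.06739384 0.32920469] [-1.93468131e+00 -2.47506932e+00  1.88810954e-04] [-0.67609017  0.03025475  0.41107436  1.94947948 -0.0131701   1.16456672
 -0.01610526] [ 0.63712793 -1.13902443  0.05296104]
[168.  11.] [137   0  58  36 704] 0.4586017335240595 557
((0.3361612856388092, 0.18996647000312805), (0.011543559841811657, 0.03358542546629906), 76.95480346679688)
[283. 201.] [277 183  13  38 447] 0.4586017335240595 434
((0.4612184166908264, 0.063552126288414), (0.010712073184549809, 0.03473139926791191), 13.678238868713379)
[199. 380.] [186 370  27  19 194] 0.4586017335240595 1
[[-0.241  0.97  -0.   ]
 [ 0.97   0.241 -0.   ]
 [ 0.    -0.    -1.   ]]
827 ((0.43393900990486145, 0.09010795503854752), (0.07466580718755722, 0.1751672327518463), 28.62071990966797)
```

View pics/w1.png

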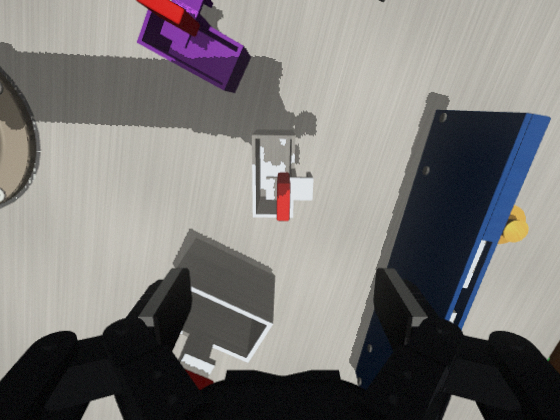

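The wrist view shows the red tab at (283,201), between the fingers and aligned (13.7° against tool 13.95°), so I descend and grip.

{"method": "arm_command", "body": {
  "plan": "-0.004 0.0007 0.03 0;0 0 0.03 0;0 0 0.03 0;0 0 0.03 0;0 0 0.025 0;0 0 0.016 0;0 0 0.01 0;0 0 0 0;0 0 0 0"
}}

```text
clock: 3.65
tcp_pos: [0.4618, 0.0638, 0.1589]
orientation: [1.937, 2.472, 0.001]
contact_force: [-0.0, -0.7, 0.6]
grip_width: 0.0853
gripper_force: 0.0
```

{"method": "arm_command", "body": {
  "plan": "0 0 0 0;0 0 0 0;0 0 0 0;0 0 0 0;0 0 0 0;0 0 0 0;0 0 0 0;0 0 0 0",
  "hand": 1,
  "grip_force": 60
}}

```text
clock: 4.65
tcp_pos: [0.4615, 0.0637, 0.1584]
orientation: [1.938, 2.472, 0.0]
contact_force: [-0.3, -0.7, 4.7]
grip_width: 0.0112
gripper_force: 59.6
```

{"method": "arm_command", "body": {
  "plan": "0 0 -0.01 0;0 0 -0.02 0;0 0 -0.025 0;0 0 -0.025 0;0 0 -0.025 0;0 0 -0.012 0;0 0 0 4.8;0 0 0 4.9;-0.015 0.015 0 0;-0.02 0.02 0 0;-0.025 0.025 0 0;-0.025 0.025 0 0;-0.015 0.02 0 0;-0.01 0.01 0 0;0 0 0 0;0 0 0 0;0 0 0 0"
}}

```text
clock: 6.78
tcp_pos: [0.5832, -0.0369, 0.2753]
orientation: [-2.139, -2.3, -0.0]
contact_force: [0.8, 0.3, -4.1]
grip_width: 0.0115
gripper_force: 58.9
```

```bash
cat > m.py <<'E'
from h import *
import sys
fn=sys.argv[1]
im,d,C=grab("wrist",fn); o=r.get_obs(); Rw=R.from_rotvec(o["orientation"]).as_matrix(); t=np.array(o["tcp_pos"]);print(t,Rw.round(3).tolist(),o["contact_force"],o["moment"])
H=cv2.cvtColor(im,cv2.COLOR_RGB2HSV);vv,uu=np.mgrid[:420,:560]
P=depthpts(C,np.c_[uu.ravel(),vv.ravel()],d).reshape(420,560,3)
blue=(H[...,0]>100)&(H[...,0]<125)&(H[...,1]>100)
T=(P-t)@Rw  # tool coords
top=blue&(abs(P[...,2]-.169)<.005)
q=T[top];print('rail top n',len(q),'z',P[top][:,2].mean())
# edges along tool x slices
ys=[]
for a in np.arange(-.14,.14,.02):
    s=q[abs(q[:,0]-a)<.004]
    if len(s)>8:
        h=np.sort(s[:,1]); g=np.diff(h); k=g.argmax(); print('x %.3f'%a,len(s),'front %.4f back %.4f gap %.4f..%.4f'%(h[0],h[-1],h[k],h[k+1]),'z',np.median(P[top][abs(q[:,0]-a)<.004][:,2]).round(4))
        ys.append((a,h[0]))
ys=np.array(ys); print('fit front',np.polyfit(ys[:,0],ys[:,1],1))
w=(H[...,1]<70)&(H[...,2]>130)&(abs(P[...,2]-.158)<.006)
if w.sum():
    x=T[w]; print('white',w.sum(),'y',np.percentile(x[:,1],[2,50,98]),np.histogram(x[:,0],np.arange(-.16,.16,.008)))
E
python3 m.py w2
```

```text
[ 0.58341029 -0.03700942  0.27537655] [[-0.073, 0.997, -0.0], [0.997, 0.073, 0.001], [0.001, -0.0, -1.0]] [ 2.50783290e-01 -2.51770759e-03 -4.63034332e+00] [ 0.02063938 -0.10843479  0.00345506]
rail top n 6816 z 0.16926841169569326
x -0.140 22 front 0.0958 back 0.1035 gap 0.0979..0.0997 z 0.1688
x -0.080 117 front 0.0776 back 0.1033 gap 0.0836..0.0974 z 0.1678
x -0.060 124 front 0.0776 back 0.1038 gap 0.0835..0.0978 z 0.1687
x -0.040 120 front 0.0779 back 0.1035 gap 0.0837..0.0979 z 0.1697
x -0.020 133 front 0.0780 back 0.1035 gap 0.0836..0.0974 z 0.1699
x 0.000 139 front 0.0778 back 0.1037 gap 0.0834..0.0976 z 0.1685
x 0.020 159 front 0.0777 back 0.1037 gap 0.0842..0.0976 z 0.169
x 0.040 174 front 0.0778 back 0.1035 gap 0.0840..0.0977 z 0.1688
x 0.060 190 front 0.0778 back 0.1037 gap 0.0838..0.0975 z 0.169
x 0.080 233 front 0.0775 back 0.1038 gap 0.0837..0.0976 z 0.1681
x 0.100 400 front 0.0774 back 0.1040 gap 0.1036..0.1040 z 0.1705
x 0.120 544 front 0.0780 back 0.1041 gap 0.0987..0.0999 z 0.1706
x 0.140 444 front 0.0776 back 0.1043 gap 0.0985..0.0996 z 0.1706
fit front [-0.0339906
[... 333 characters left out ...]
0e-01, -1.36000000e-01,
       -1.28000000e-01, -1.20000000e-01, -1.12000000e-01, -1.04000000e-01,
       -9.60000000e-02, -8.80000000e-02, -8.00000000e-02, -7.20000000e-02,
       -6.40000000e-02, -5.60000000e-02, -4.80000000e-02, -4.00000000e-02,
       -3.20000000e-02, -2.40000000e-02, -1.60000000e-02, -8.00000000e-03,
        1.38777878e-16,  8.00000000e-03,  1.60000000e-02,  2.40000000e-02,
        3.20000000e-02,  4.00000000e-02,  4.80000000e-02,  5.60000000e-02,
        6.40000000e-02,  7.20000000e-02,  8.00000000e-02,  8.80000000e-02,
        9.60000000e-02,  1.04000000e-01,  1.12000000e-01,  1.20000000e-01,
        1.28000000e-01,  1.36000000e-01,  1.44000000e-01,  1.52000000e-01]))
```

View pics/w2.png

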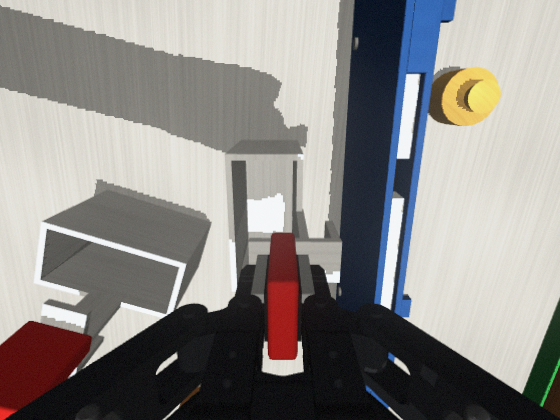

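The view shows the caddy held upright, the red tab at (283,295) and the rail channel at (405,200). The notch gap is at about (402,175), which is tool x .008 to .040. I'll check the hook's position in the tool frame from the same picture.

Run:
```python
from h import *
z=np.load("pics/w2.npz");im,d=z['im'],z['d'];o=dict(tcp_pos=z['p'],orientation=z['o']);C=cam("wrist",o)
vv,uu=np.mgrid[:420,:560];P=depthpts(C,np.c_[uu.ravel(),vv.ravel()],d).reshape(420,560,3)
T=(P-z['p'])@R.from_rotvec(z['o']).as_matrix()
H=cv2.cvtColor(im,cv2.COLOR_RGB2HSV)
m=(H[...,1]<60)&(H[...,2]>60)&(abs(T[...,2]-.023)<.006)&(T[...,1]>.008)&(T[...,1]<.045)&(abs(T[...,0])<.05)
q=T[m];print(m.sum(),np.percentile(q,[1,50,99],axis=0).round(4))
m=(H[...,1]>150)&((H[...,0]<8)|(H[...,0]>172))&(abs(T[...,2]+.03)<.004)&(abs(T[...,1])<.02); q=T[m];print(m.sum(),np.percentile(q,[1,50,99],axis=0).round(4),cv2.minAreaRect(q[:,:2].astype(np.float32)))
b=(abs(T[...,2]-.073)<.006)&(T[...,1]<.02)&(abs(T[...,0])<.07)&(T[...,1]>-.05)&(H[...,1]<60);q=T[b];print(b.sum(),np.percentile(q,[1,99],axis=0).round(4))
```

```text
1321 [[-0.0121  0.0085  0.0214]
 [ 0.0049  0.0231  0.0228]
 [ 0.0116  0.031   0.0282]]
2235 [[-0.017  -0.0054 -0.0285]
 [ 0.0013  0.0001 -0.0272]
 [ 0.0173  0.0058 -0.0261]] ((-9.650737047195435e-05, 0.00017307652160525322), (0.0364454984664917, 0.011738969944417477), 0.5539982914924622)
1955 [[-0.0468 -0.0366  0.0698]
 [ 0.05    0.0132  0.0786]]
```

Hook is exactly as described (tongue's outer face at y .031, x ±.012). I move it over the channel and start down.

{"method": "arm_command", "body": {
  "plan": "-0.004 0.01 0 0;-0.004 0.015 0 0;0 0.015 0 0;0 0.012 0 0;0 0.0087 0 0;0 0 0 0;0 0 0 0;0 0 0 0"
}}

```text
clock: 7.82
tcp_pos: [0.6446, -0.0415, 0.2754]
orientation: [-2.14, -2.299, -0.0]
contact_force: [-0.1, -0.2, -3.7]
grip_width: 0.0116
gripper_force: 58.9
```

```bash
python3 m.py w3 | head -12
```

```text
[ 0.64469568 -0.04150994  0.27542349] [[-0.071, 0.997, -0.0], [0.997, 0.071, 0.0], [0.0, -0.0, -1.0]] [-0.83536411  0.01703791 -4.95051533] [-0.0606549  -0.0688139   0.01569306]
rail top n 4999 z 0.16936693398876534
x -0.140 18 front 0.0173 back 0.0181 gap 0.0175..0.0179 z 0.1681
x -0.020 18 front 0.0205 back 0.0222 gap 0.0214..0.0221 z 0.1709
x 0.000 131 front 0.0177 back 0.0427 gap 0.0225..0.0376 z 0.1693
x 0.020 135 front 0.0175 back 0.0425 gap 0.0227..0.0375 z 0.1686
x 0.040 166 front 0.0173 back 0.0429 gap 0.0229..0.0375 z 0.1692
x 0.060 180 front 0.0173 back 0.0428 gap 0.0230..0.0373 z 0.1687
x 0.080 194 front 0.0174 back 0.0428 gap 0.0230..0.0374 z 0.1693
x 0.100 227 front 0.0173 back 0.0430 gap 0.0230..0.0372 z 0.168
x 0.120 528 front 0.0172 back 0.0433 gap 0.0375..0.0381 z 0.1707
x 0.140 452 front 0.0171 back 0.0431 gap 0.0372..0.0380 z 0.1705
```

{"method": "arm_command", "body": {
  "plan": "0 0 0.006 0;0 0 0.01 0;0 0 0.01 0;0 0 0.01 0;0 0 0.008 0;0 0 0.005 0;0 0 0.003 0;0 0 0.002 0;0 0 0.001 0;0 0 0 0;0 0 0 0"
}}

```text
clock: 9.25
tcp_pos: [0.6451, -0.0414, 0.2205]
orientation: [2.14, 2.299, 0.0]
contact_force: [-0.0, -0.8, -4.7]
grip_width: 0.011
gripper_force: 58.9
```

{"method": "arm_command", "body": {
  "plan": "0 0 0.0006 0;0 0 0.0006 0;0 0 0.0006 0;0 0 0.0006 0;0 0 0.0006 0;0 0 0.0006 0;0 0 0 0"
}}

```text
clock: 10.12
tcp_pos: [0.645, -0.0414, 0.2166]
orientation: [-2.14, -2.299, 0.0]
contact_force: [-1.1, -0.4, -4.7]
grip_width: 0.0114
gripper_force: 58.9
```

{"method": "arm_command", "body": {
  "plan": "0 0 0.0006 0;0 0 0.0006 0;0 0 0.0006 0;0 0 0.0006 0;0 0 0 0"
}}

```text
clock: 10.75
tcp_pos: [0.645, -0.0415, 0.2145]
orientation: [-2.14, -2.299, -0.0]
contact_force: [-1.1, 0.0, -1.6]
grip_width: 0.0115
gripper_force: 59.2
```

{"method": "arm_command", "body": {
  "plan": "0 0 0.0005 0;0 0 0.0005 0;0 0 0 0"
}}

```text
clock: 11.12
tcp_pos: [0.6451, -0.0415, 0.2145]
orientation: [-2.141, -2.299, -0.001]
contact_force: [-5.6, 1.2, 6.9]
grip_width: 0.0117
gripper_force: 60.5
```

Touched the floor at TCP z 0.2145 with light load. I ease off slightly and slide towards +y.

{"method": "arm_command", "body": {
  "plan": "0.001 0 -0.0004 0;0.0015 0 0 0;0.0015 0 0 0;0.0015 0 0 0;0.0015 0 0 0;0.0015 0 0 0;0.0015 0 0 0;0.0015 0 0 0;0.0015 0 0 0;0 0 0 0"
}}

```text
clock: 12.38
tcp_pos: [0.6451, -0.0289, 0.2143]
orientation: [2.139, 2.298, 0.002]
contact_force: [1.0, -4.0, 4.7]
grip_width: 0.0116
gripper_force: 60.2
```

{"method": "arm_command", "body": {
  "plan": "0.0015 0 0 0;0.0015 0 0 0;0.0015 0 0 0;0.0015 0 0 0;0.0015 0 0 0;0.0015 0 0 0;0.0015 0 0 0;0.001 0 0 0;0 0 0 0"
}}

```text
clock: 13.5
tcp_pos: [0.6439, -0.0174, 0.2142]
orientation: [2.14, 2.298, 0.001]
contact_force: [1.1, -5.6, 4.4]
grip_width: 0.0116
gripper_force: 60.1
```

{"method": "arm_command", "body": {
  "plan": "0.0015 0 0 0;0.0015 0 0 0;0.0015 0 0 0;0.0015 0 0 0;0.0015 0 0 0;0 0 0 0;0 0 0 0"
}}

```text
clock: 14.38
tcp_pos: [0.6425, -0.0092, 0.2133]
orientation: [-2.14, -2.299, 0.001]
contact_force: [-0.2, -0.5, -3.4]
grip_width: 0.0114
gripper_force: 58.9
```

The load fell off and the height dropped: the tongue is over the notch. I lower it slowly.

{"method": "arm_command", "body": {
  "plan": "0 0 0.001 0;0 0 0.001 0;0 0 0.001 0;0 0 0.001 0;0 0 0.0012 0;0 0 0.0012 0;0 0 0.0012 0;0 0 0.0012 0;0 0 0.001 0;0 0 0 0"
}}

```text
clock: 15.62
tcp_pos: [0.6427, -0.0095, 0.2038]
orientation: [-2.14, -2.3, 0.0]
contact_force: [-0.4, 0.2, -4.7]
grip_width: 0.0115
gripper_force: 58.9
```

{"method": "arm_command", "body": {
  "plan": "0 0 0.0006 0;0 0 0.0006 0;0 0 0.0006 0;0 0 0.0006 0;0 0 0.0006 0;0 0 0 0"
}}

```text
clock: 16.38
tcp_pos: [0.6427, -0.0095, 0.2008]
orientation: [-2.14, -2.3, 0.0]
contact_force: [0.3, 0.7, -3.6]
grip_width: 0.0112
gripper_force: 58.9
```

{"method": "arm_command", "body": {
  "plan": "0 0 0.0005 0;0 0 0.0005 0;0 0 0.0005 0;0 0 0.0005 0;0 0 0 0"
}}

```text
clock: 17.0
tcp_pos: [0.6427, -0.0095, 0.1988]
orientation: [-2.14, -2.3, 0.0]
contact_force: [-0.5, -0.2, -4.4]
grip_width: 0.0116
gripper_force: 58.9
```

{"method": "arm_command", "body": {
  "plan": "0 0 0.0005 0;0 0 0.0005 0;0 0 0 0"
}}

```text
clock: 17.38
tcp_pos: [0.6428, -0.0096, 0.1985]
orientation: [2.141, 2.299, 0.001]
contact_force: [-1.9, 1.3, 2.8]
grip_width: 0.0112
gripper_force: 59.9
```

Contact came at TCP z 0.1985, exactly the predicted home height. I release gently and retreat upward.

{"method": "arm_command", "body": {
  "plan": "0 0 -0.0003 0;0 0 0 0;0 0 0 0",
  "grip_force": 20
}}

```text
clock: 17.75
tcp_pos: [0.6428, -0.0095, 0.1985]
orientation: [2.14, 2.3, 0.0]
contact_force: [-3.2, 0.4, 3.9]
grip_width: 0.0114
gripper_force: 60.0
```

{"method": "arm_command", "body": {
  "plan": "0 0 0 0;0 0 0 0;0 0 0 0;0 0 0 0;0 0 0 0;0 0 0 0;0 0 0 0;0 0 0 0",
  "hand": -0.2
}}

```text
clock: 18.75
tcp_pos: [0.6427, -0.0095, 0.1982]
orientation: [2.14, 2.3, 0.0]
contact_force: [0.3, 0.6, 0.8]
grip_width: 0.0515
gripper_force: 0.0
```

{"method": "arm_command", "body": {
  "plan": "0 0 -0.005 0;0 0 -0.01 0;0 0 -0.015 0;0 0 -0.02 0;0 0 -0.02 0;0 0 -0.02 0;0 0 -0.02 0;0 0 -0.01 0;0 0 0 0;0 0 0 0"
}}

```text
clock: 20.0
tcp_pos: [0.6423, -0.0094, 0.3175]
orientation: [-2.14, -2.299, 0.001]
contact_force: [-1.3, 0.5, -0.8]
grip_width: 0.0509
gripper_force: 0.0
```

Run:
```python
from h import *
im,d,C=grab("wrist","w4"); s,_,_=grab("scene","scene4")
z=r.get_obs();print(z["tcp_pos"],z["contact_force"],z["grip_width"])
vv,uu=np.mgrid[:420,:560];P=depthpts(C,np.c_[uu.ravel(),vv.ravel()],d).reshape(420,560,3)
T=(P-z["tcp_pos"])@R.from_rotvec(z["orientation"]).as_matrix();H=cv2.cvtColor(im,cv2.COLOR_RGB2HSV)
m=(H[...,1]>150)&((H[...,0]<8)|(H[...,0]>172))&(abs(T[...,0])<.04)&(abs(T[...,1])<.04)&(P[...,2]>.215);print('tab top z',np.percentile(P[m][:,2],[5,50,95]),'tool xy',np.median(T[m],0))
m=(H[...,1]<60)&(abs(P[...,2]-.175)<.006)&(abs(T[...,0])<.02)&(T[...,1]>.008)&(T[...,1]<.035);q=P[m];print('arm z',len(q),np.percentile(q[:,2],[5,50,95]));A=np.c_[T[m][:,1],np.ones(len(q))];print('slope',np.linalg.lstsq(A,q[:,2],rcond=None)[0])
o=np.zeros((420,800,3),np.uint8);o[:,:480]=im[:,40:520,::-1];o[:320,480:]=cv2.resize(s[140:300,160:320,::-1],(320,320))
cv2.imwrite("pics/fin.png",o)
```

```text
[ 0.64230978 -0.00938325  0.31730156] [ 0.51911591 -0.51105741 -0.36894853] 0.05119043766558334
tab top z [0.22406757 0.22523652 0.38384909] tool xy [ 0.00161659 -0.00071163  0.09206552]
arm z 741 [0.17424281 0.17588569 0.17702607]
slope [0.03318347 0.17507775]
```

View pics/fin.png

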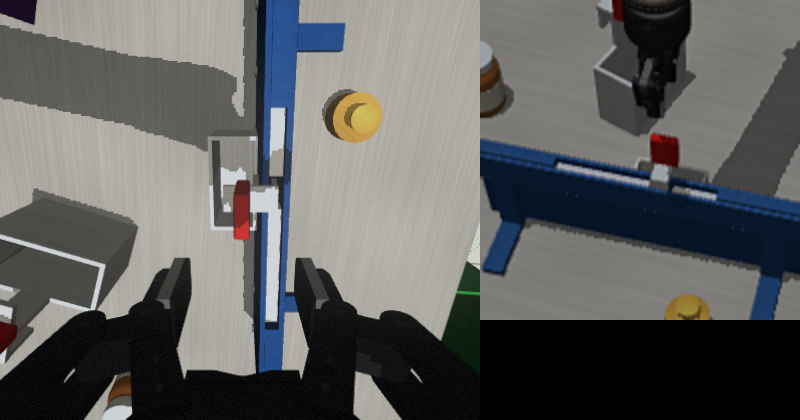

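The picture shows the caddy hanging on the rail with its tab at (242,210) and the arm across the lip at (262,198). The arm top is at 175 mm (fully home) with a tilt of about 0.03 rad, and the bystanders are untouched, so I hand in.

```bash
python3 -c "
from bench import ticket
print(ticket.hand_in())"
```

```text
the job is handed in; nothing more can be done
None
```

I hung the small white caddy on the blue rail with its hook down in the notch, let go and handed the job in; my last look showed it fully home and tilted about 0.03 rad, but the judge's verdict was not shown.

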